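# Reassemble a handheld terminal on the repair bench

### The job

Put the dismantled handheld terminal back together on the aluminium holder: lay the open black shell squarely in the middle of the holder between its two end bars, then put the battery flat in the shell's long pocket, then the camera module flat in its short pocket, and last close it with the cover, in line with the shell and with its window over the camera module. Leave the screwdriver, the bottle and the solder reel where they are.

Things in the scene. Friction and masses are not known exactly. Their poses are not given: they have to be found in the camera images.
- holder: Fixed aluminium plate 170 (x) x 80 (y) x 10 mm with a steel bar across each end (rising 6 mm above it, inner faces at x = -75 and +75 mm); long sides open. Origin: centre of its underside, on the bench; the shell lies on it at z = 10 mm, either way round. x along its length, z up. Starts with x within 0.35 rad of world x.
- shell: Loose black open half, 134 (x) x 60 (y) x 14 mm, 120 g. Floor 8 mm thick; rim and dividing wall 4 mm thick, up to z = 14. Long pocket 80 x 52 mm centred at x = -23 mm; short pocket 42 x 52 mm centred at x = +42 mm, green patch on its floor. Origin: centre of underside; x lengthwise to the short pocket, z up. Starts flat on the bench, open side up, x within 0.35 rad of world x.
- battery: Loose grey block with blank white paper on top, 66 (x) x 38 (y) x 18 mm, 100 g. Origin: centre of underside; x lengthwise, z up. In the long pocket it has 7 mm to spare each side, may lie either way round and stands 12 mm above the rim: hold it by its upper part, fingertips above the rim. Starts flat on the bench, x within 0.35 rad of world x.
- module: Loose camera module: steel block, round black lens on top, 30 (x) x 38 (y) x 18 mm, 60 g. Origin: centre of underside; x along the 30 mm side, z up. In the short pocket (38 mm side along shell y, either way round) it has 6 mm to spare each side in x, 7 in y, and stands 12 mm above the rim. Starts flat on the bench, lens up, x within 0.35 rad of world x.
- cover: Loose grey cover 134 (x) x 60 (y) x 14 mm, 70 g, hollow below: walls 3 mm, ceiling 10 mm above their lower edge. Window 26 x 26 mm at x = +42 mm, ribs on the other half. Origin: centre, at the lower edge; x lengthwise to the window, z up. Closed it rests on battery and module, lower edge 16 mm above the shell's underside. Starts flat on the bench, hollow down, x within 0.35 rad of world x.
- screwdriver: Bystander: screwdriver 160 mm long lying on the bench beyond the work. Leave it alone.
- flux: Bystander: small closed bottle, 32 mm wide, 65 mm high, standing beyond the work; origin under its centre. Leave it alone.
- reel: Bystander: solder reel with red rims, 55 mm wide, 28 mm high, lying flat beyond the work; origin under its centre. Leave it alone.
Mind the look-alikes: they are no part of the job. What is shaped like the holder but purple or turquoise is not meant. Leave any brown look-alike of the shell alone.

How it is judged:
By the outcome, as a careful person would: the job done as asked, in the order asked, and still so for the second after the job is handed in, with the robot touching nothing.
It also fails if it takes over 115 s, if anything falls off the work surface, if the arm or the gripper's body presses on something with over 40 N, if the wrist force passes 120 N, or if a joint passes its speed limit or range.

### The arm

A 7-joint arm with a two-finger parallel gripper is mounted at the origin on the work surface. World frame = base frame: x ahead of the robot, y to its left, z up, the work surface at z = 0. Lengths are in m, angles in rad, forces in N, time in s.
With the tool pointing down it reaches from about 0.425 to 0.925 m from the base axis. Payload 6.8 kg.
Tool frame: the origin (TCP) lies on the front face of the gripper's body, between the roots of the fingers; the fingertips stand 73 mm ahead of it and the grasp point (between the pads) lies 54 mm ahead of it; z points along the fingers, y is the direction in which the jaws open and shut (so a half turn about z gives the same grasp; the last joint's range is limited). The gripper opens to 85 mm and grips with 20 to 120 N. Pads are 22 mm wide; open, the fingers measure 114 mm over their backs; the gripper's body (76 mm by 85 mm) begins 54 mm behind the grasp point. The pads swing forward as they close: fully open they stand 13 mm farther back than shut.
Start: joints at [1.007, 0.477, 0.022, 1.555, -0.011, 1.109, -0.083], TCP at [0.297, -0.606, 0.304] pointing down, gripper open.
Joint ranges: [-2.96, 2.96], [-0.34, 2.1], [-1.41, 1.46], [0.24, 2.44], [-1.37, 4.51], [0.17, 1.92], [-2.96, 2.96]. Speed limits (rad/s): [2.39, 2.39, 3.14, 3.14, 3.14, 3.14, 3.14].

### API

Orientations are given as a unit quaternion [w, x, y, z].
In Python, from station import get_obs, read_camera, hand_in, spot_in, cut_out, spot_point gives the robot as it stands. The module is installed in compiled form; this text tells all that it offers.
- The arm moves only by the tool move_arm, never from a script. Its arguments are lists of equal length, an entry for each row: "gripper": the opening, from 0 (shut) to 1 (fully open); "xyz": the shift along the tool's x, y, z in cm, a list of three; "twist": the turn about the tool's z in rad. A call has 1 to 5 rows; each row is the pose to reach, as a shift and turn from the pose commanded when the call began, along the tool's axes at that moment; what a row does not reach only later rows make up. A row lasts 1/12 s, in which the tool goes at most 41.7 mm and 7.16 degrees, less where a joint would pass 70% of its speed; a pose out of reach is approached as far as the arm can. A call with a gripper value outside its range is refused whole. The fingers move at their own pace and stop on an object; "squeeze" is the grip in N (left out, the last holds). Time passes only in rows, so rows that repeat a pose let the fingers close. It gives the time, the measured TCP pose, the force and the opening at its end, in the units of the state.
- get_obs(): the state, without advancing time (a new reading comes with each control period).
- read_camera(name): name is "side" or "top"; returns a dict with "pixels" (384x512x3 uint8, red, green, blue), "fx", "fy", "cx", "cy" (pixels), "R" (3x3) and "t" (3): a world point X has camera coordinates R X + t. Camera axes: x right, y down, z forward; pixel columns grow to the right and rows downward; lengths in m; the calibration is good to about 2 mm. A picture is of the moment at which its call begins. There is no depth.
- hand_in(): hands the job in, once; it reports no verdict.
Trained networks look in the newest picture that a camera, given by its name, has taken for a name from the list of things; names that differ only in an ending like _2 or _b are one class to them, and where a whole thing is asked for, a point or a joint stands for the part that bears it (a point fixed in the world has none). Each returns a list of dicts, best first, with "p" (0 to 1); they miss things now and then, are a little off and sometimes report something else, mostly with a low value. They report only what shows in the picture. A call takes as long as a camera call. They do not tell look-alikes from the thing itself.
- spot_in(query, camera): "centre" ([x, y, z] in m, in world coordinates, good to about 4 mm: the middle of the surface that is visible of it).
- cut_out(query, camera): "pixels" (384x512 bool, what is visible of it).
- spot_point(query, camera): "centre" ([x, y, z] in m, in world coordinates, good to about 4 mm: a listed point, or the origin of a listed thing).
The state is a dict: "t": time; "q": joint angles; "joint_vel": joint speeds; "joint_torque": joint torques, N m; "eef_pos": TCP position; "tool_rot": TCP orientation; "contact_force": force on the tool from outside, world axes, zero at the start; "torque": the same for the moment, N m; "gripper_width": opening from 0.0 (shut) to 1.0 (fully open).
Only numpy, scipy, OpenCV 4.12 (cv2) and the standard library are available. Lean on these libraries where they do the work, as an engineer would, in place of code of your own. Each camera call takes 0.05 s, during which the arm holds its last target.

## Working session

There is one attempt and no reset: what is moved stays moved. The work goes in short steps, Python scripts to look and compute and a tool call to move; the robot and the scene stay as the last step left them, time stands still between calls to the robot, and variables do not carry over. Pictures are saved under pics/ and viewed, and the job is handed in when it is done.

Besides the shell and the picture viewer there is one more tool, called after "Emit:" as name([rows], argument=value, ...), one row to a line, values as JSON. move_arm: Moves the arm, as the interface text tells. Its arguments: {"type":"object","properties":{"gripper":{"type":"array","items":{"type":"number"}},"xyz":{"type":"array","items":{"type":"array","items":{"type":"number"}}},"twist":{"type":"array","items":{"type":"number"}},"squeeze":{"type":"number"}},"required":["gripper","xyz","twist"]}

```bash
mkdir -p pics; ls; python3 - <<'E'
from station import *
import cv2,numpy as np
o=get_obs();print(o['t'],o['eef_pos'],o['tool_rot'],o['gripper_width'])
for c in('top','side'):
    d=read_camera(c);cv2.imwrite(f'pics/{c}0.png',cv2.resize(d['pixels'][:,:,::-1],(768,576)))
    print(c,d['fx'],d['fy'],d['cx'],d['cy'],np.array(d['R']).round(3).tolist(),d['t'])
    for n in('holder','shell','battery','module','cover','screwdriver','flux','reel'):
        print(n,[(round(r['p'],2),np.round(r['centre'],3).tolist()) for r in spot_point(n,c)])
E
```

```text
pics
0.0 [ 0.29690903 -0.60566969  0.30292645] [-8.78007044e-04  9.74140571e-01  2.25940915e-01 -2.81647946e-04] 1.0020831014681266
top 479.86726657720834 479.86726657720834 256.3618983813593 185.1759209747822 [[0.015, -1.0, 0.007], [-0.988, -0.016, -0.15], [0.151, -0.005, -0.989]] [0.10300218 0.59816244 1.31227946]
holder [(0.82, [0.769, 0.374, 0.0]), (0.74, [0.611, 0.588, -0.002]), (0.73, [0.54, 0.359, -0.0])]
shell [(0.87, [0.577, 0.01, -0.002]), (0.75, [0.401, -0.01, -0.006])]
battery [(0.86, [0.509, -0.176, 0.003])]
module [(0.46, [0.462, -0.363, 0.0])]
cover [(0.63, [0.522, 0.188, 0.001])]
screwdriver [(0.8, [0.781, -0.019, 0.003])]
flux [(0.4, [0.732, 0.206, -0.0]), (0.3, [0.464, -0.364, -0.003])]
reel [(0.55, [0.51, -0.174, 0.001]), (0.52, [0.728, -0.225, 0.001])]
side 441.1022935302231 441.1022935302231 253.33143129546295 199.25227031723668 [[0.994, -0.106, -0.011], [-0.062, -0.491, -0.869], [0.086, 0.865, -0.495]] [-0.59012795  0.1306428   1.20605091]
holder [(0.72, [0.617, 0.587, -0.001]), (0.66, [0.768, 0.37, -0.001])]
shell [(0.84, [0.576, 0.002, -0.0]), (0.65, [0.402, -0.009, 0.004])]
battery [(0.87, [0.51, -0.17, 0.003])]
module [(0.51, [0.462, -0.372, -0.001])]
cover [(0.64, [0.524, 0.192, -0.0]), (0.52, [0.729, -0.222, -0.004])]
screwdriver [(0.65, [0.78, -0.017, -0.001])]
flux [(0.47, [0.73, 0.21, 0.003])]
reel [(0.74, [0.728, -0.224, -0.003])]
```

View pics/top0.png

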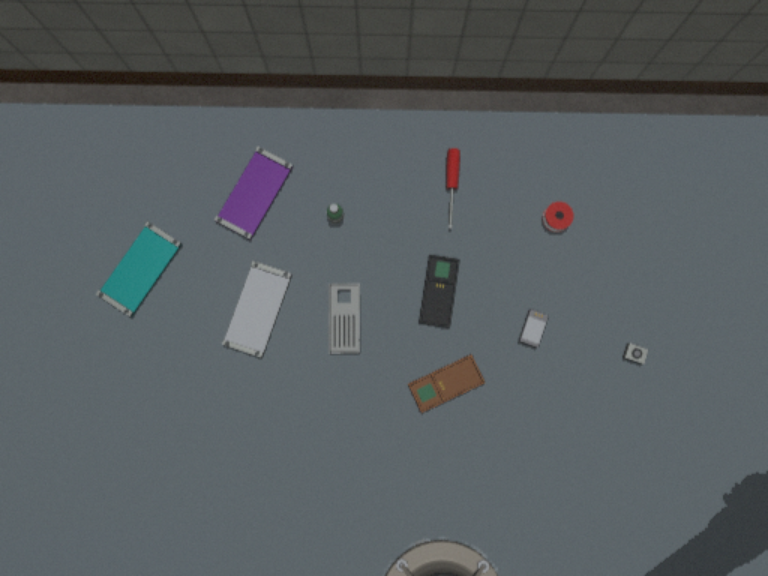

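View pics/side0.png

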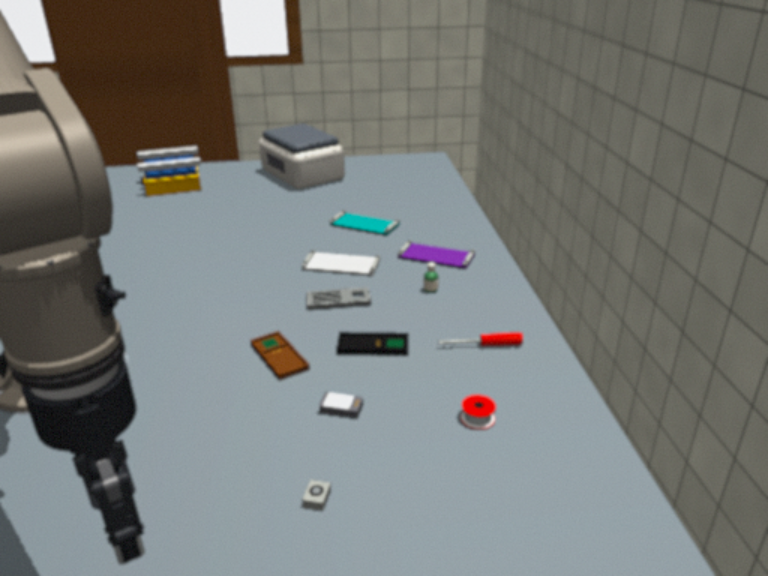

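In the top picture, aluminium holder candidates are white/grey at (257,309), purple at (254,193) and turquoise at (139,269). The bare aluminium one fits. Shells are black at (439,291) and brown at (446,383), and the black one is meant. Next I'll fit poses and check with crops.

```bash
cat > h.py <<'E'
from station import *
import numpy as np,cv2
from scipy.optimize import minimize
DIM={'holder':(.170,.080,.010),'shell':(.134,.060,.014),'battery':(.066,.038,.018),'module':(.030,.038,.018),'cover':(.134,.060,.014)}
def proj(d,P):
    C=P@np.array(d['R']).T+np.array(d['t'])
    return np.c_[d['fx']*C[:,0]/C[:,2]+d['cx'],d['fy']*C[:,1]/C[:,2]+d['cy']]
def box(n,x,y,yaw,z0=0,dims=None):
    L,W,H=dims or DIM[n]
    P=np.array([[sx*L/2,sy*W/2,sz*H] for sx in(-1,1) for sy in(-1,1) for sz in(0,1)])
    c,s=np.cos(yaw),np.sin(yaw)
    return P@np.array([[c,s,0],[-s,c,0],[0,0,1]])+[x,y,z0]
def pick(n,c,near,z=0):
    d=D[c];best=None
    for r in cut_out(n,c):
        m=r['pixels'];
        if m.sum()<20: continue
        v,u=np.nonzero(m);pc=proj(d,np.array([[*near,z+.007]]))[0]
        e=np.hypot(u.mean()-pc[0],v.mean()-pc[1])
        if e<25 and (best is None or e<best[0]): best=(e,m,r['p'])
    return best
D={}
def hullmask(d,P,sh,S=4):
    uv=proj(d,P);h=cv2.convexHull(((uv+.5)*S*16).astype(np.int32))
    im=np.zeros((sh[0]*S,sh[1]*S),np.uint8);cv2.fillConvexPoly(im,h,255,shift=4)
    return cv2.resize(im,(sh[1],sh[0]),interpolation=cv2.INTER_AREA)/255.
def fit(n,near,masks,z0=0,yaw0=(-.3,-.1,.1,.3)):
    def cost(p):
        e=0
        for c,m in masks.items():
            a,b,w,h=m['roi'];d=dict(D[c]);d['cx']-=a;d['cy']-=b
            r=hullmask(d,box(n,p[0]/100,p[1]/100,p[2],z0),(h,w))
            e+=np.abs(r-m['m']).sum()/m['m'].sum()
        return e
    best=None
    for y in yaw0:
        r=minimize(cost,[near[0]*100,near[1]*100,y],method='Nelder-Mead',options=dict(initial_simplex=np.array([[near[0]*100,near[1]*100,y]]+[[near[0]*100+a,near[1]*100+b,y+g] for a,b,g in((.8,0,0),(0,.8,0),(0,0,.15))]),xatol=.002,fatol=1e-4,maxiter=200))
        if best is None or r.fun<best.fun: best=r
    return best.x[0]/100,best.x[1]/100,best.x[2],best.fun
def roi(m,pad=15):
    v,u=np.nonzero(m);a,b=max(u.min()-pad,0),max(v.min()-pad,0)
    w,h=min(u.max()+pad,512)-a,min(v.max()+pad,384)-b
    return dict(roi=(a,b,w,h),m=m[b:b+h,a:a+w].astype(float))
def snap(tag=None):
    for c in('top','side'):
        D[c]=read_camera(c)
def crop(c,near,name,boxes=(),half=40,z=.01,S=7):
    d=D[c];u,v=proj(d,np.array([[*near,z]]))[0].astype(int)
    a,b=max(u-half,0),max(v-half,0)
    im=d['pixels'][b:b+2*half,a:a+2*half,::-1]
    im=cv2.resize(im,None,fx=S,fy=S,interpolation=cv2.INTER_CUBIC)
    for P,col in boxes:
        q=((proj(d,P)-[a,b]+.5)*S*16).astype(np.int32)
        for i in range(8):
            for j in range(i):
                if bin(i^j).count('1')==1: cv2.line(im,tuple(map(int,q[i])),tuple(map(int,q[j])),col,1,cv2.LINE_AA,4)
    return im
E
cat > a.py <<'E'
from h import *
import h
snap()
near=dict(holder=(.54,.359),shell=(.577,.006),battery=(.509,-.173),module=(.462,-.367),cover=(.523,.19))
res={}
tiles={'top':[],'side':[]}
for n,p in near.items():
    ms={}
    for c in('top','side'):
        b=pick(n,c,p)
        if b is None: print('nomask',n,c);continue
        ms[c]=roi(b[1])
    out=[]
    for k in (['top'],['side'],['top','side']):
        if all(q in ms for q in k):
            f=fit(n,p,{q:ms[q] for q in k}); out.append(np.round(f,4).tolist())
    print(n,out)
    f=out[-1];res[n]=f
    for c in tiles: tiles[c].append(crop(c,p,'',[(box(n,*f[:3]),(0,255,255))],half=38 if n in('holder',) else 32 ,S=4))
for c in tiles:
    T=[cv2.resize(t,(256,256)) for t in tiles[c]]+[np.zeros((256,256,3),np.uint8)]
    cv2.imwrite(f'pics/fit_{c}.png',np.vstack([np.hstack(T[:3]),np.hstack(T[3:])]))
import json;json.dump(res,open('poses.json','w'))
# gripper tips
o=get_obs()
for L in(.060,.073):
    T=np.array(o['eef_pos']);y=np.array([.44,-.898,0])
    print(L,[ (proj(D['side'],(T+s*y*.0425+[0,0,-L])[None])[0]*1.5).round(0) for s in(-1,1)])
E
python3 a.py
```

```text
holder [[0.5381, 0.3568, -0.3033, 0.0364], [0.5379, 0.3601, -0.2977, 0.0993], [0.5381, 0.3571, -0.3042, 0.1522]]
shell [[0.5787, 0.0077, -0.146, 0.037], [0.5793, 0.0068, -0.1419, 0.0557], [0.5789, 0.0075, -0.1531, 0.0998]]
battery [[0.5086, -0.1745, -0.3336, 0.0684], [0.5093, -0.1729, -0.2385, 0.1269], [0.5091, -0.1741, -0.312, 0.2138]]
module [[0.4638, -0.3674, -0.2784, 0.2496], [0.4644, -0.3645, -0.2122, 0.224], [0.464, -0.3669, -0.2314, 0.4862]]
cover [[0.5233, 0.1898, 0.0267, 0.1433], [0.5238, 0.1913, 0.0209, 0.104], [0.5233, 0.1903, 0.0241, 0.2582]]
0.06 [array([106., 492.]), array([129., 555.])]
0.073 [array([109., 502.]), array([132., 566.])]
```

View pics/fit_top.png

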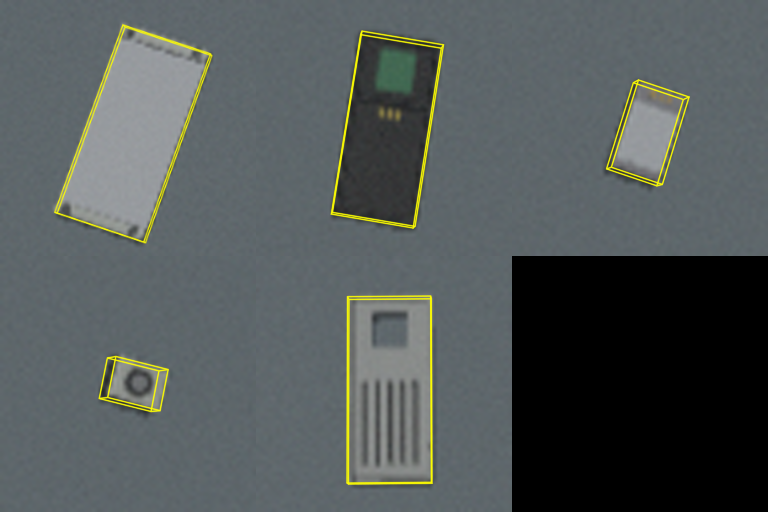

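View pics/fit_side.png

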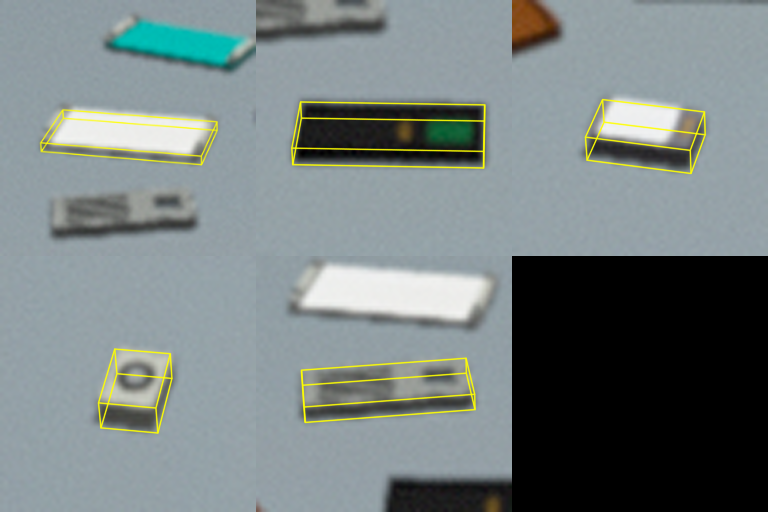

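```bash
python3 - <<'E'
from h import *
snap()
im=D['side']['pixels'][290:384,30:130,::-1].copy()
im=cv2.resize(im,None,fx=7,fy=6,interpolation=cv2.INTER_CUBIC)
o=get_obs();T=np.array(o['eef_pos']);y=np.array([.44,-.898,0])
for L,col in((.060,(0,0,255)),(.073,(0,255,0))):
  for s in(-1,1):
    for wd in(.0425,.057):
      p=proj(D['side'],(T+s*y*wd+[0,0,-L])[None])[0]
      cv2.circle(im,(int((p[0]-30+.5)*7),int((p[1]-290+.5)*6)),4,col,-1)
cv2.imwrite('pics/tip.png',im)
E
```

```text
(no output)
```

View pics/tip.png

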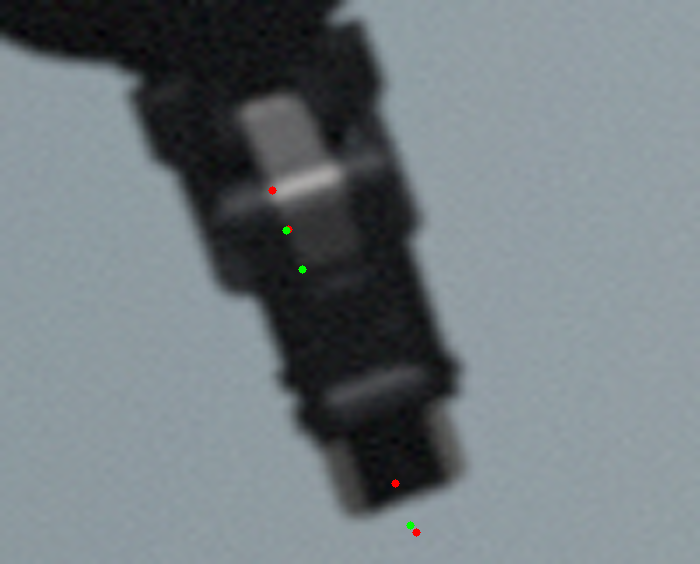

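The crops confirm it. The holder is bare aluminium with two end bars, the shell is black with its green patch toward +x, and the cover window is also toward +x. The fitted boxes coincide with the edges. The tip check shows the open fingertips about 60 mm ahead of the TCP, so about 68 mm at a 60 mm grip and 72 mm at 38 mm.

```bash
cat > g.py <<'E'
import sys
from station import get_obs
import numpy as np
from scipy.spatial.transform import Rotation as Ro
def go(x,y,z,yaw):
    o=get_obs();w,a,b,c=o['tool_rot'];R=Ro.from_quat([a,b,c,w]).as_matrix()
    p=np.array(o['eef_pos']);s=R.T@(np.array([x,y,z])-p)*100
    ph=np.arctan2(R[1,0],R[0,0]);tw=(ph-yaw+np.pi)%(2*np.pi)-np.pi
    print('t %.2f'%o['t'],'pos',p.round(4),'yaw %.3f'%ph,'tilt',R[:2,2].round(3),'F',np.round(o['contact_force'],1),'w %.3f'%o['gripper_width'])
    print('shift cm',s.round(2),'twist %.3f'%tw)
if __name__=='__main__': go(*map(float,sys.argv[1:]))
E
python3 g.py 0.579 0.0075 0.14 -0.148
```

```text
t 1.60 pos [ 0.2971 -0.6061  0.3039] yaw 0.456 tilt [ 0. -0.] F [0.3 0.  0.6] w 1.004
shift cm [ 52.32 -42.69  16.39] twist 0.604
```

Emit:
move_arm([
  [52.3,-42.7,10],
  [52.3,-42.7,10],
  [52.3,-42.7,10],
  [52.3,-42.7,10],
  [52.3,-42.7,10],
], gripper=[1,1,1,1,1], twist=[0.604,0.604,0.604,0.604,0.604], squeeze=40)

```text
t: 2.02
eef_pos: [0.3833, -0.4177, 0.2734]
tool_rot: [0.0, 0.997, -0.077, 0.0]
contact_force: [1.6, -0.4, -0.3]
gripper_width: 1.002
```

```bash
python3 g.py 0.579 0.0075 0.14 -0.148
```

```text
t 2.02 pos [ 0.3833 -0.4177  0.2734] yaw -0.155 tilt [ 0. -0.] F [ 1.6 -0.4 -0.3] w 1.002
shift cm [ 12.77 -45.04  13.34] twist -0.007
```

Emit:
move_arm([
  [12.8,-45,11],
  [12.8,-45,11],
  [12.8,-45,11],
  [12.8,-45,11],
  [12.8,-45,11],
], gripper=[1,1,1,1,1], twist=[0,0,0,0,0])

```text
t: 2.43
eef_pos: [0.4671, -0.2329, 0.2258]
tool_rot: [0.0, 0.997, -0.074, 0.0]
contact_force: [1.5, 0.6, -0.3]
gripper_width: 1.002
```

```bash
python3 g.py 0.579 0.0075 0.12 -0.148
```

```text
t 2.43 pos [ 0.4671 -0.2329  0.2258] yaw -0.148 tilt [ 0.001 -0.   ] F [ 1.5  0.6 -0.3] w 1.002
shift cm [  7.5  -25.43  10.58] twist -0.000
```

Emit:
move_arm([
  [7.5,-25.4,8],
  [7.5,-25.4,8],
  [7.5,-25.4,8],
  [7.5,-25.4,8],
  [7.5,-25.4,8],
], gripper=[1,1,1,1,1], twist=[0,0,0,0,0])

```text
t: 2.85
eef_pos: [0.5514, -0.052, 0.1653]
tool_rot: [-0.0, 0.997, -0.074, 0.0]
contact_force: [0.6, -0.7, 0.6]
gripper_width: 1.0
```

```bash
python3 g.py 0.579 0.0075 0.12 -0.148
```

```text
t 2.85 pos [ 0.5514 -0.052   0.1653] yaw -0.148 tilt [ 0.001 -0.   ] F [ 0.6 -0.7  0.6] w 1.000
shift cm [ 1.85 -6.29  4.53] twist -0.000
```

Emit:
move_arm([
  [1.85,-6.3,3.5],
  [1.85,-6.3,4],
  [1.85,-6.3,4],
  [1.85,-6.3,4],
  [1.85,-6.3,4],
], gripper=[1,1,1,1,1], twist=[0,0,0,0,0])

```text
t: 3.27
eef_pos: [0.5781, 0.005, 0.1255]
tool_rot: [0.0, 0.997, -0.074, -0.0]
contact_force: [-0.3, 0.3, -0.4]
gripper_width: 1.0
```

```bash
python3 g.py 0.579 0.0075 0.072 -0.148
```

```text
t 3.27 pos [0.5781 0.005  0.1255] yaw -0.149 tilt [-0.    -0.001] F [-0.3  0.3 -0.4] w 1.000
shift cm [ 0.05 -0.26  5.35] twist -0.001
```

Emit:
move_arm([
  [0.05,-0.2,2.5],
  [0.05,-0.2,4.5],
  [0.05,-0.2,5.3],
  [0.05,-0.2,5.3],
  [0.05,-0.2,5.3],
], gripper=[1,1,1,1,1], twist=[0,0,0,0,0])

```text
t: 3.68
eef_pos: [0.5792, 0.0064, 0.0732]
tool_rot: [0.0, 0.997, -0.075, 0.0]
contact_force: [0.1, -0.0, 1.3]
gripper_width: 0.998
```

```bash
python3 g.py 0.579 0.0075 0.072 -0.148
```

```text
t 3.68 pos [0.5792 0.0064 0.0732] yaw -0.150 tilt [ 0.    -0.001] F [ 0.1 -0.   1.3] w 0.998
shift cm [-0.03 -0.11  0.12] twist -0.002
```

Emit:
move_arm([
  [0,-0.1,0.1],
  [0,-0.1,0.1],
  [0,-0.1,0.1],
  [0,-0.1,0.1],
  [0,-0.1,0.1],
], gripper=[0.6,0.5,0.5,0.5,0.5], twist=[0,0,0,0,0])

```text
t: 4.1
eef_pos: [0.58, 0.0086, 0.073]
tool_rot: [-0.0, 0.997, -0.074, 0.001]
contact_force: [-1.4, -0.2, 6.3]
gripper_width: 0.688
```

Emit:
move_arm([
  [0,0,0],
  [0,0,0],
  [0,0,0],
], gripper=[0.5,0.5,0.5], twist=[0,0,0])

```text
t: 4.35
eef_pos: [0.58, 0.0086, 0.073]
tool_rot: [-0.0, 0.997, -0.074, 0.001]
contact_force: [-1.7, -1.1, 5.7]
gripper_width: 0.691
```

```bash
python3 g.py 0.579 0.0075 0.15 -0.148; python3 - <<'E'
from h import *
snap()
cv2.imwrite('pics/g1.png',np.hstack([crop('top',(.579,.0075),'',[],36,S=5),crop('side',(.579,.0075),'',[],36,S=5)]))
E
```

```text
t 4.35 pos [0.58   0.0086 0.073 ] yaw -0.148 tilt [0.002 0.   ] F [-1.7 -1.1  5.7] w 0.691
shift cm [-0.07  0.12 -7.7 ] twist -0.000
```

View pics/g1.png

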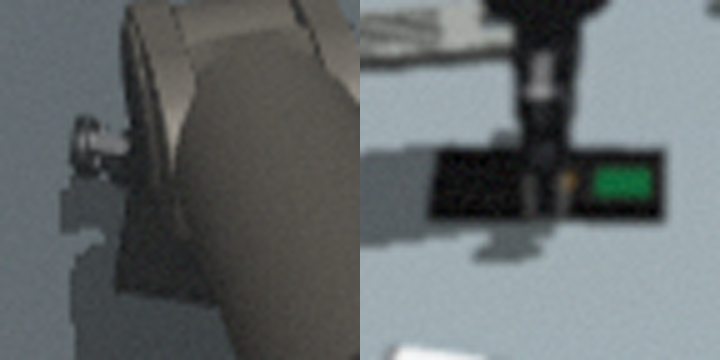

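Emit:
move_arm([
  [0,0,-1],
  [0,0,-3],
  [0,0,-6],
  [0,0,-8],
  [0,0,-8],
], gripper=[0.5,0.5,0.5,0.5,0.5], twist=[0,0,0,0,0])

```text
t: 4.87
eef_pos: [0.5818, 0.0089, 0.1568]
tool_rot: [-0.001, 0.997, -0.074, 0.004]
contact_force: [0.6, 0.1, -0.8]
gripper_width: 0.686
```

```bash
python3 g.py 0.539 0.357 0.15 -0.303
```

```text
t 4.87 pos [0.5818 0.0089 0.1568] yaw -0.148 tilt [0.008 0.001] F [ 0.6  0.1 -0.8] w 0.686
shift cm [ -9.39 -33.8    0.67] twist 0.155
```

Emit:
move_arm([
  [-0.9,-3,0],
  [-1.9,-6.5,0],
  [-2.9,-10,0],
  [-3.9,-13.5,0],
  [-4.9,-17,0],
], gripper=[0.5,0.5,0.5,0.5,0.5], twist=[0.03,0.06,0.09,0.12,0.155])

```text
t: 5.28
eef_pos: [0.5551, 0.1855, 0.1517]
tool_rot: [-0.0, 0.988, -0.152, -0.0]
contact_force: [1.0, 0.4, -1.8]
gripper_width: 0.69
```

```bash
python3 g.py 0.539 0.357 0.15 -0.303
```

```text
t 5.28 pos [0.5551 0.1855 0.1517] yaw -0.305 tilt [-0.  0.] F [ 1.   0.4 -1.8] w 0.690
shift cm [ -6.69 -15.88   0.17] twist -0.002
```

Emit:
move_arm([
  [-1.5,-3.5,0],
  [-3,-7,0],
  [-4.5,-11,0],
  [-6,-14,0],
  [-6.7,-15.9,0],
], gripper=[0.5,0.5,0.5,0.5,0.5], twist=[0,0,0,0,0])

```text
t: 5.7
eef_pos: [0.5368, 0.3615, 0.1516]
tool_rot: [-0.001, 0.989, -0.148, -0.001]
contact_force: [0.1, 0.4, -0.6]
gripper_width: 0.687
```

```bash
python3 g.py 0.539 0.357 0.10 -0.303
```

```text
t 5.70 pos [0.5368 0.3615 0.1516] yaw -0.298 tilt [-0.001  0.003] F [ 0.1  0.4 -0.6] w 0.687
shift cm [0.35 0.38 5.16] twist 0.005
```

Emit:
move_arm([
  [0.2,0.3,2],
  [0.2,0.3,4],
  [0.2,0.3,4.5],
  [0.2,0.3,4.5],
], gripper=[0.5,0.5,0.5,0.5], twist=[0,0,0,0])

```text
t: 6.03
eef_pos: [0.5391, 0.3513, 0.1047]
tool_rot: [0.002, 0.989, -0.151, -0.001]
contact_force: [-0.5, 0.0, -0.8]
gripper_width: 0.686
```

```bash
python3 g.py 0.539 0.357 0.0835 -0.303; python3 - <<'E'
from h import *
snap()
b=[(box('holder',.538,.357,-.303),(0,255,255))]
cv2.imwrite('pics/g2.png',np.hstack([crop('top',(.538,.357),'',b,45,S=4),crop('side',(.538,.357),'',b,45,S=4)]))
E
```

```text
t 6.03 pos [0.5391 0.3513 0.1047] yaw -0.303 tilt [-0.003 -0.003] F [-0.5  0.  -0.8] w 0.686
shift cm [-0.18 -0.55  2.12] twist -0.000
```

View pics/g2.png

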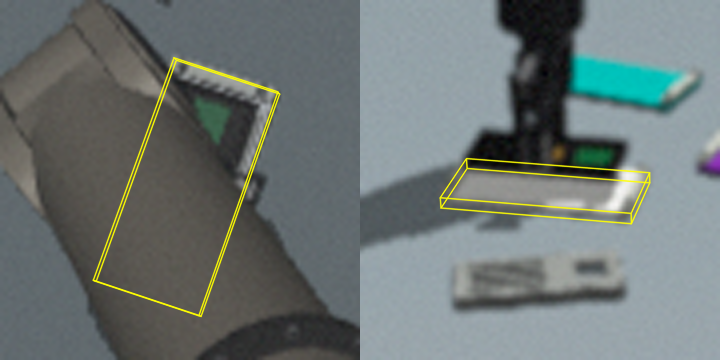

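Emit:
move_arm([
  [-0.1,-0.4,0.8],
  [-0.1,-0.4,1.2],
  [-0.1,-0.4,1.2],
  [-0.1,-0.4,1.2],
], gripper=[0.5,0.5,0.5,0.5], twist=[0,0,0,0])

```text
t: 6.47
eef_pos: [0.5405, 0.3565, 0.0945]
tool_rot: [0.0, 0.989, -0.151, -0.0]
contact_force: [-0.6, -1.0, -1.2]
gripper_width: 0.689
```

```bash
python3 g.py 0.539 0.357 0.0835 -0.303
```

```text
t 6.47 pos [0.5405 0.3565 0.0945] yaw -0.303 tilt [-0. -0.] F [-0.6 -1.  -1.2] w 0.689
shift cm [-0.16 -0.01  1.1 ] twist -0.000
```

Emit:
move_arm([
  [-0.15,0,0.4],
  [-0.15,0,0.8],
  [-0.15,0,1.0],
  [-0.15,0,1.1],
  [-0.15,0,1.1],
], gripper=[0.5,0.5,0.5,0.5,0.5], twist=[0,0,0,0,0])

```text
t: 6.88
eef_pos: [0.5391, 0.3568, 0.0833]
tool_rot: [0.0, 0.989, -0.151, -0.0]
contact_force: [-0.0, 0.1, -0.5]
gripper_width: 0.688
```

```bash
python3 g.py 0.539 0.3567 0.083 -0.303
```

```text
t 6.88 pos [0.5391 0.3568 0.0833] yaw -0.303 tilt [-0. -0.] F [-0.   0.1 -0.5] w 0.688
shift cm [-0.01  0.01  0.03] twist -0.000
```

Emit:
move_arm([
  [0,0,0.05],
  [0,0,0.05],
], gripper=[0.5,0.5], twist=[0,0])

```text
t: 7.05
eef_pos: [0.5393, 0.3569, 0.0831]
tool_rot: [-0.0, 0.989, -0.151, 0.0]
contact_force: [-0.4, 0.3, -0.9]
gripper_width: 0.687
```

Emit:
move_arm([
  [0,0,0.05],
  [0,0,0.08],
  [0,0,0.08],
], gripper=[0.5,0.5,0.5], twist=[0,0,0])

```text
t: 7.3
eef_pos: [0.5393, 0.3569, 0.083]
tool_rot: [-0.0, 0.989, -0.151, 0.0]
contact_force: [-1.6, -1.6, 7.0]
gripper_width: 0.689
```

Emit:
move_arm([
  [0,0,0],
  [0,0,0],
  [0,0,0],
  [0,0,-1],
  [0,0,-3],
], gripper=[0.8,1,1,1,1], twist=[0,0,0,0,0])

```text
t: 7.72
eef_pos: [0.5378, 0.356, 0.1106]
tool_rot: [0.002, 0.989, -0.151, -0.002]
contact_force: [0.2, -0.5, 0.8]
gripper_width: 1.001
```

```bash
python3 g.py 0.509 -0.174 0.2 -0.31
```

```text
t 7.72 pos [0.5378 0.356  0.1106] yaw -0.303 tilt [-0.004 -0.003] F [ 0.2 -0.5  0.8] w 1.001
shift cm [13.04 51.48 -8.78] twist 0.007
```

Emit:
move_arm([
  [0,0,-4],
  [1.5,4,-7],
  [13,51.5,-7],
  [13,51.5,-7],
  [13,51.5,-7],
], gripper=[1,1,1,1,1], twist=[0,0,0,0,0])

```text
t: 8.13
eef_pos: [0.5332, 0.1968, 0.1792]
tool_rot: [-0.001, 0.989, -0.151, 0.001]
contact_force: [0.6, 0.4, 0.0]
gripper_width: 1.005
```

```bash
python3 g.py 0.509 -0.174 0.16 -0.31
```

```text
t 8.13 pos [0.5332 0.1968 0.1792] yaw -0.302 tilt [0.002 0.001] F [0.6 0.4 0. ] w 1.005
shift cm [ 8.73 36.12  1.88] twist 0.008
```

Emit:
move_arm([
  [8.7,36,1.5],
  [8.7,36,1.5],
  [8.7,36,1.5],
  [8.7,36,1.5],
  [8.7,36,1.5],
], gripper=[1,1,1,1,1], twist=[0,0,0,0,0])

```text
t: 8.55
eef_pos: [0.5191, -0.0114, 0.1701]
tool_rot: [-0.0, 0.989, -0.151, 0.001]
contact_force: [0.3, -0.0, -0.2]
gripper_width: 0.998
```

```bash
python3 g.py 0.509 -0.174 0.13 -0.31
```

```text
t 8.55 pos [ 0.5191 -0.0114  0.1701] yaw -0.303 tilt [0.001 0.   ] F [ 0.3 -0.  -0.2] w 0.998
shift cm [ 3.88 15.82  4.01] twist 0.007
```

Emit:
move_arm([
  [3.8,15.5,2],
  [3.8,15.5,3],
  [3.8,15.5,3],
  [3.8,15.5,3],
  [3.8,15.5,3],
], gripper=[1,1,1,1,1], twist=[0,0,0,0,0])

```text
t: 8.97
eef_pos: [0.5071, -0.178, 0.1389]
tool_rot: [0.002, 0.988, -0.157, -0.0]
contact_force: [-0.1, 0.6, 0.5]
gripper_width: 1.003
```

```bash
python3 g.py 0.509 -0.174 0.08 -0.31; cat > look.py <<'E'
from h import *
import sys
snap()
h=(.5381,.357,-.303)
b=[(box('holder',*h),(0,255,255)),(box('shell',*h,z0=.01),(0,255,0))]
im1=crop('top',h[:2],'',b,40,S=5);im2=crop('top',h[:2],'',[],40,S=5)
cv2.imwrite('pics/'+sys.argv[1],np.hstack([im1,im2]))
E
python3 look.py p1.png; python3 - <<'E'
from h import *
snap()
for c in('top','side'):
    r=pick('shell',c,(.538,.357),.01)
    if r is None: print(c,'none');continue
    m={c:roi(r[1])}
    print(c,r[2],np.round(fit('shell',(.538,.357),m,.01,(-.4,-.3,-.2)),4))
E
```

```text
t 8.97 pos [ 0.5071 -0.178   0.1389] yaw -0.315 tilt [-0.001 -0.004] F [-0.1  0.6  0.5] w 1.003
shift cm [ 0.05 -0.47  5.89] twist -0.005
top 0.78 [ 0.5389  0.357  -0.3052  0.0422]
side none
```

View pics/p1.png

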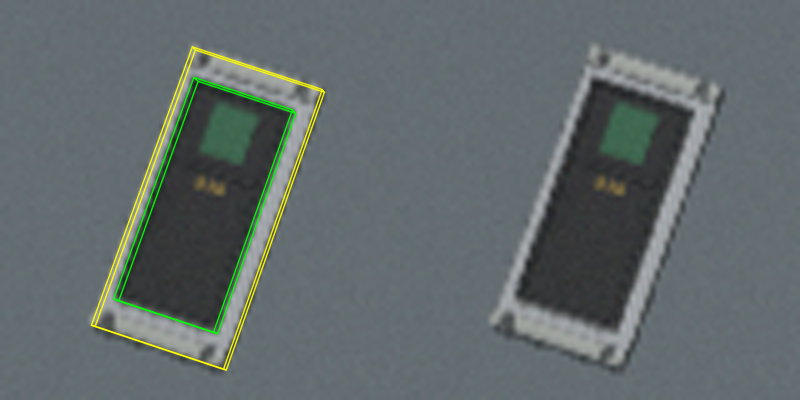

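Emit:
move_arm([
  [0.05,-0.4,2.5],
  [0.05,-0.4,4.5],
  [0.05,-0.4,5.6],
  [0.05,-0.4,5.6],
  [0.05,-0.4,5.6],
], gripper=[1,1,1,1,1], twist=[0,0,0,0,0])

```text
t: 9.68
eef_pos: [0.5111, -0.1645, 0.0832]
tool_rot: [-0.0, 0.989, -0.15, -0.0]
contact_force: [0.8, 0.4, -0.3]
gripper_width: 1.0
```

```bash
python3 g.py 0.509 -0.174 0.081 -0.31
```

```text
t 9.68 pos [ 0.5111 -0.1645  0.0832] yaw -0.302 tilt [-0.001  0.   ] F [ 0.8  0.4 -0.3] w 1.000
shift cm [0.09 0.97 0.22] twist 0.008
```

Emit:
move_arm([
  [0.1,0.95,0.2],
  [0.1,0.95,0.2],
  [0.1,0.95,0.2],
  [0.1,0.95,0.2],
], gripper=[1,1,1,1], twist=[0.008,0.008,0.008,0.008])

```text
t: 10.02
eef_pos: [0.5094, -0.1751, 0.082]
tool_rot: [0.0, 0.988, -0.155, 0.001]
contact_force: [0.8, 0.4, 0.2]
gripper_width: 1.0
```

Emit:
move_arm([
  [0,0,0],
  [0,0,0],
  [0,0,0],
  [0,0,0],
  [0,0,0],
], gripper=[0.3,0.3,0.3,0.3,0.3], twist=[0,0,0,0,0])

```text
t: 10.43
eef_pos: [0.5093, -0.1745, 0.0816]
tool_rot: [-0.0, 0.988, -0.155, 0.0]
contact_force: [-0.8, 0.4, 4.2]
gripper_width: 0.432
```

Emit:
move_arm([
  [0,0,0],
  [0,0,0],
  [0,0,0],
], gripper=[0.3,0.3,0.3], twist=[0,0,0])

```text
t: 10.68
eef_pos: [0.5093, -0.1745, 0.0816]
tool_rot: [-0.0, 0.988, -0.155, 0.0]
contact_force: [-1.8, -0.2, 5.6]
gripper_width: 0.435
```

```bash
python3 g.py 0.509 -0.174 0.081 -0.31
```

```text
t 10.68 pos [ 0.5093 -0.1745  0.0816] yaw -0.311 tilt [0. 0.] F [-1.8 -0.2  5.6] w 0.435
shift cm [-0.04 -0.04  0.06] twist -0.001
```

Emit:
move_arm([
  [0,0,-1],
  [0,0,-4],
  [0,0,-8],
  [0,-3,-9],
  [0,-6,-9],
], gripper=[0.3,0.3,0.3,0.3,0.3], twist=[0,0,0,0,0])

```text
t: 11.1
eef_pos: [0.5292, -0.1194, 0.1754]
tool_rot: [0.0, 0.988, -0.158, 0.003]
contact_force: [0.4, 0.2, -2.2]
gripper_width: 0.426
```

```bash
python3 g.py 0.5171 0.3639 0.165 -0.304
```

```text
t 11.10 pos [ 0.5292 -0.1194  0.1754] yaw -0.316 tilt [ 0.007 -0.002] F [ 0.4  0.2 -2.2] w 0.426
shift cm [-16.19 -45.55   0.93] twist -0.012
```

Emit:
move_arm([
  [-1.4,-3.8,0.5],
  [-2.7,-7.6,0.5],
  [-4.1,-11.4,0.5],
  [-5.4,-15.2,0.5],
  [-6.7,-19,0.5],
], gripper=[0.3,0.3,0.3,0.3,0.3], twist=[-0.01,-0.01,-0.01,-0.01,-0.01])

```text
t: 11.52
eef_pos: [0.5214, 0.0856, 0.1667]
tool_rot: [0.0, 0.989, -0.15, 0.0]
contact_force: [0.4, 0.2, -2.0]
gripper_width: 0.431
```

```bash
python3 g.py 0.5171 0.3639 0.165 -0.304
```

```text
t 11.52 pos [0.5214 0.0856 0.1667] yaw -0.301 tilt [ 0. -0.] F [ 0.4  0.2 -2. ] w 0.431
shift cm [ -8.67 -26.44   0.17] twist 0.003
```

Emit:
move_arm([
  [-1.3,-3.9,0],
  [-2.6,-7.8,0],
  [-3.9,-11.7,0],
  [-5.2,-15.6,0],
  [-6.4,-19.5,0],
], gripper=[0.3,0.3,0.3,0.3,0.3], twist=[0,0,0,0,0])

```text
t: 11.93
eef_pos: [0.5179, 0.291, 0.1666]
tool_rot: [0.0, 0.989, -0.15, -0.0]
contact_force: [0.6, -0.1, -2.1]
gripper_width: 0.431
```

```bash
python3 g.py 0.5171 0.3639 0.165 -0.304
```

```text
t 11.93 pos [0.5179 0.291  0.1666] yaw -0.301 tilt [-0. -0.] F [ 0.6 -0.1 -2.1] w 0.431
shift cm [-2.24 -6.93  0.16] twist 0.003
```

Emit:
move_arm([
  [-1.2,-3.5,0],
  [-2,-6,0],
  [-2.2,-6.6,0],
  [-2.2,-6.7,1],
  [-2.2,-6.7,1.5],
], gripper=[0.3,0.3,0.3,0.3,0.3], twist=[0.003,0.003,0.003,0.003,0.003])

```text
t: 12.35
eef_pos: [0.5173, 0.3586, 0.1501]
tool_rot: [0.001, 0.988, -0.151, -0.0]
contact_force: [0.1, -0.9, -2.1]
gripper_width: 0.432
```

Emit:
move_arm([
  [0,0,1],
  [0,0,2],
  [0,0,2],
], gripper=[0.3,0.3,0.3], twist=[0,0,0])

```text
t: 12.6
eef_pos: [0.5168, 0.3568, 0.1284]
tool_rot: [0.002, 0.988, -0.153, -0.001]
contact_force: [0.1, -1.1, -0.9]
gripper_width: 0.429
```

```bash
python3 g.py 0.5171 0.3639 0.111 -0.304
```

```text
t 12.60 pos [0.5168 0.3568 0.1284] yaw -0.306 tilt [-0.003 -0.004] F [ 0.1 -1.1 -0.9] w 0.429
shift cm [-0.18 -0.69  1.74] twist -0.002
```

Emit:
move_arm([
  [-0.15,-0.6,1],
  [-0.15,-0.6,1.4],
  [-0.15,-0.6,1.4],
  [-0.15,-0.6,1.4],
  [-0.15,-0.6,1.4],
], gripper=[0.3,0.3,0.3,0.3,0.3], twist=[0,0,0,0,0])

```text
t: 13.02
eef_pos: [0.5181, 0.3659, 0.1175]
tool_rot: [-0.0, 0.988, -0.152, 0.0]
contact_force: [0.5, 0.3, -1.1]
gripper_width: 0.43
```

```bash
python3 g.py 0.5171 0.3639 0.1 -0.304
```

```text
t 13.02 pos [0.5181 0.3659 0.1175] yaw -0.304 tilt [0. 0.] F [ 0.5  0.3 -1.1] w 0.430
shift cm [-0.04  0.22  1.75] twist -0.000
```

Emit:
move_arm([
  [-0.05,0.15,0.6],
  [-0.05,0.15,1.2],
  [-0.05,0.15,1.6],
  [-0.05,0.15,1.7],
  [-0.05,0.15,1.7],
], gripper=[0.3,0.3,0.3,0.3,0.3], twist=[0,0,0,0,0])

```text
t: 13.43
eef_pos: [0.5168, 0.3643, 0.0999]
tool_rot: [0.0, 0.988, -0.152, -0.0]
contact_force: [-0.7, 0.5, -1.4]
gripper_width: 0.427
```

```bash
python3 g.py 0.5171 0.3639 0.0993 -0.304
```

```text
t 13.43 pos [0.5168 0.3643 0.0999] yaw -0.304 tilt [-0.001 -0.001] F [-0.7  0.5 -1.4] w 0.427
shift cm [0.04 0.03 0.06] twist -0.000
```

Emit:
move_arm([
  [0,0,0.05],
  [0,0,0.1],
  [0,0,0.1],
], gripper=[0.3,0.3,0.3], twist=[0,0,0])

```text
t: 13.68
eef_pos: [0.5171, 0.3647, 0.0997]
tool_rot: [-0.0, 0.988, -0.151, 0.0]
contact_force: [-1.4, -1.3, 3.3]
gripper_width: 0.43
```

Emit:
move_arm([
  [0,0,0],
  [0,0,0],
  [0,0,-1],
  [0,0,-3],
  [0,0,-6],
], gripper=[0.6,0.8,0.8,0.9,1], twist=[0,0,0,0,0])

```text
t: 14.1
eef_pos: [0.5158, 0.3636, 0.1581]
tool_rot: [0.002, 0.988, -0.151, -0.002]
contact_force: [1.0, -0.0, -0.2]
gripper_width: 0.993
```

```bash
python3 g.py 0.464 -0.367 0.18 -0.25
```

```text
t 14.10 pos [0.5158 0.3636 0.1581] yaw -0.304 tilt [-0.004 -0.003] F [ 1.  -0.  -0.2] w 0.993
shift cm [16.93 71.27 -1.95] twist -0.054
```

Emit:
move_arm([
  [16.9,71.3,-2],
  [16.9,71.3,-2],
  [16.9,71.3,-2],
  [16.9,71.3,-2],
  [16.9,71.3,-2],
], gripper=[1,1,1,1,1], twist=[-0.05,-0.05,-0.05,-0.05,-0.05])

```text
t: 14.52
eef_pos: [0.502, 0.1551, 0.166]
tool_rot: [-0.0, 0.992, -0.127, 0.001]
contact_force: [1.0, -1.2, 0.4]
gripper_width: 0.999
```

```bash
python3 g.py 0.464 -0.367 0.18 -0.25
```

```text
t 14.52 pos [0.502  0.1551 0.166 ] yaw -0.254 tilt [0.001 0.   ] F [ 1.  -1.2  0.4] w 0.999
shift cm [ 9.44 51.49 -1.43] twist -0.004
```

Emit:
move_arm([
  [9.4,51.5,-1],
  [9.4,51.5,-1],
  [9.4,51.5,-1],
  [9.4,51.5,-1],
  [9.4,51.5,-1],
], gripper=[1,1,1,1,1], twist=[0,0,0,0,0])

```text
t: 14.93
eef_pos: [0.4866, -0.0528, 0.17]
tool_rot: [-0.0, 0.992, -0.127, 0.001]
contact_force: [0.7, 0.4, 0.1]
gripper_width: 0.998
```

Emit:
move_arm([
  [5.6,31,0],
  [5.6,31,0],
  [5.6,31,0],
  [5.6,31,0],
  [5.6,31,0],
], gripper=[1,1,1,1,1], twist=[0,0,0,0,0])

```text
t: 15.35
eef_pos: [0.4708, -0.2608, 0.1699]
tool_rot: [0.0, 0.992, -0.127, 0.001]
contact_force: [1.2, 0.5, 0.4]
gripper_width: 0.998
```

```bash
python3 g.py 0.464 -0.367 0.13 -0.25; cat > chk.py <<'E'
from h import *
import sys
snap()
g=(.539,.357,-.304)
def w(n,dx,z): return (box(n,g[0]+dx*np.cos(g[2]),g[1]+dx*np.sin(g[2]),g[2],z0=z),(0,255,255))
b=[w('shell',0,.01),w('battery',-.023,.018)]
if len(sys.argv)>2: b.append(w('module',.042,.018))
cv2.imwrite('pics/'+sys.argv[1],np.hstack([crop('top',g[:2],'',b,32,S=6),crop('top',g[:2],'',[],32,S=6)]))
cv2.imwrite('pics/s'+sys.argv[1],np.hstack([crop('side',g[:2],'',b,32,S=6),crop('side',g[:2],'',[],32,S=6)]))
E
python3 chk.py b1.png
```

```text
t 15.35 pos [ 0.4708 -0.2608  0.1699] yaw -0.254 tilt [ 0.001 -0.   ] F [1.2 0.5 0.4] w 0.998
shift cm [ 2.01 10.45  3.99] twist -0.004
```

View pics/b1.png

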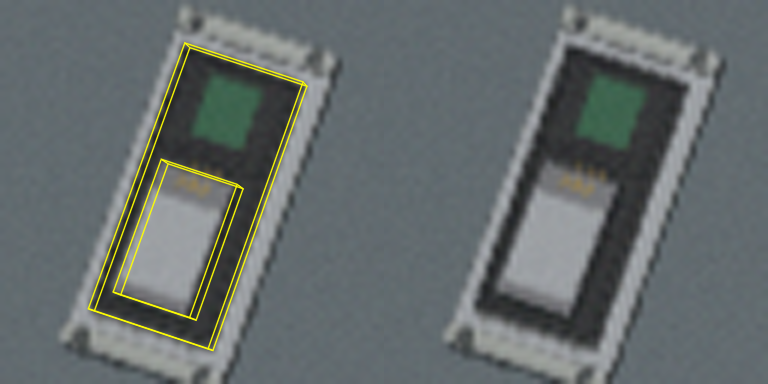

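View pics/sb1.png

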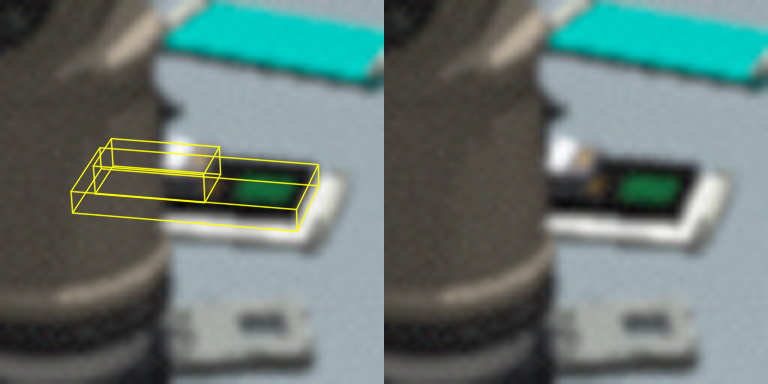

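The battery lies in the long pocket in the top crop, with its outline matching the predicted box and the patch of the short pocket free. Next is the module.

Emit:
move_arm([
  [1,4,0],
  [1.8,8,0],
  [2,10,1],
  [2,10.2,3],
  [2,10.2,3.5],
], gripper=[1,1,1,1,1], twist=[0,0,0,0,0])

```text
t: 15.87
eef_pos: [0.4633, -0.3635, 0.1325]
tool_rot: [-0.0, 0.992, -0.128, -0.001]
contact_force: [0.6, 0.3, -0.3]
gripper_width: 0.995
```

Emit:
move_arm([
  [0,0,0],
  [0,0,0],
], gripper=[1,1], twist=[0,0])

```text
t: 16.03
eef_pos: [0.4654, -0.3609, 0.1342]
tool_rot: [-0.001, 0.992, -0.126, -0.0]
contact_force: [-0.2, -0.3, -0.0]
gripper_width: 0.998
```

```bash
python3 g.py 0.464 -0.367 0.081 -0.245
```

```text
t 16.03 pos [ 0.4654 -0.3609  0.1342] yaw -0.252 tilt [-0.     0.001] F [-0.2 -0.3 -0. ] w 0.998
shift cm [0.02 0.63 5.32] twist -0.007
```

Emit:
move_arm([
  [0,0.5,2],
  [0,0.55,4],
  [0,0.55,5.2],
  [0,0.55,5.2],
  [0,0.55,5.2],
], gripper=[1,1,1,1,1], twist=[-0.007,-0.007,-0.007,-0.007,-0.007])

```text
t: 16.45
eef_pos: [0.4638, -0.3669, 0.0822]
tool_rot: [-0.0, 0.992, -0.123, -0.0]
contact_force: [0.4, -0.8, 0.7]
gripper_width: 1.001
```

```bash
python3 g.py 0.464 -0.367 0.081 -0.245
```

```text
t 16.45 pos [ 0.4638 -0.3669  0.0822] yaw -0.246 tilt [-0.     0.001] F [ 0.4 -0.8  0.7] w 1.001
shift cm [0.02 0.01 0.12] twist -0.001
```

Emit:
move_arm([
  [0,0,0.1],
  [0,0,0.1],
  [0,0,0.1],
  [0,0,0.1],
  [0,0,0.1],
], gripper=[0.3,0.3,0.3,0.3,0.3], twist=[0,0,0,0,0])

```text
t: 16.87
eef_pos: [0.4638, -0.368, 0.0821]
tool_rot: [0.0, 0.992, -0.123, 0.001]
contact_force: [-1.4, 0.5, 6.4]
gripper_width: 0.436
```

Emit:
move_arm([
  [0,0,0],
  [0,0,0],
  [0,0,0],
], gripper=[0.3,0.3,0.3], twist=[0,0,0])

```text
t: 17.12
eef_pos: [0.4638, -0.368, 0.0821]
tool_rot: [0.0, 0.992, -0.123, 0.001]
contact_force: [-1.0, 1.0, 6.5]
gripper_width: 0.437
```

```bash
python3 g.py 0.464 -0.367 0.081 -0.245; python3 - <<'E'
from h import *
snap()
b=[(box('module',.464,-.367,-.245),(0,255,255))]
cv2.imwrite('pics/m1.png',np.hstack([crop('side',(.464,-.367),'',b,30,S=6),crop('side',(.464,-.367),'',[],30,S=6)]))
E
```

```text
t 17.12 pos [ 0.4638 -0.368   0.0821] yaw -0.247 tilt [ 0.001 -0.001] F [-1.   1.   6.5] w 0.437
shift cm [-0.01 -0.1   0.11] twist -0.002
```

View pics/m1.png

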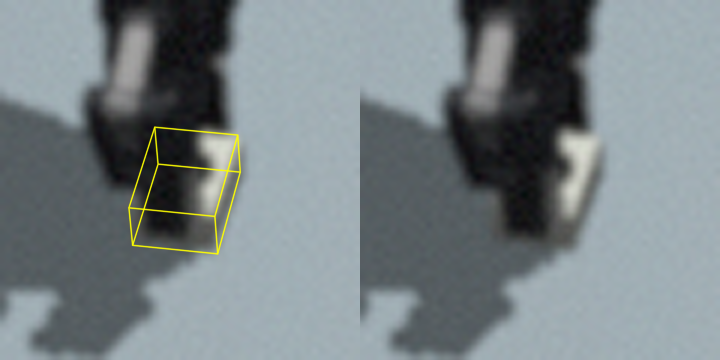

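Emit:
move_arm([
  [0,0,-1],
  [0,0,-4],
  [0,0,-8],
  [0,-3,-9],
  [0,-6,-9],
], gripper=[0.3,0.3,0.3,0.3,0.3], twist=[0,0,0,0,0])

```text
t: 17.63
eef_pos: [0.4793, -0.3123, 0.1756]
tool_rot: [0.002, 0.992, -0.126, 0.004]
contact_force: [1.0, 0.8, -1.0]
gripper_width: 0.434
```

```bash
python3 g.py 0.5791 0.3444 0.165 -0.304
```

```text
t 17.63 pos [ 0.4793 -0.3123  0.1756] yaw -0.252 tilt [ 0.007 -0.005] F [ 1.   0.8 -1. ] w 0.434
shift cm [ -6.73 -66.08   0.82] twist 0.052
```

Emit:
move_arm([
  [-0.4,-4,0.5],
  [-0.8,-8,0.5],
  [-1.2,-12,0.5],
  [-1.6,-16,0.5],
  [-2,-20,0.5],
], gripper=[0.3,0.3,0.3,0.3,0.3], twist=[0.01,0.02,0.03,0.04,0.05])

```text
t: 18.05
eef_pos: [0.5076, -0.109, 0.1668]
tool_rot: [0.0, 0.989, -0.148, 0.0]
contact_force: [-0.0, -0.3, -0.6]
gripper_width: 0.432
```

```bash
python3 g.py 0.5791 0.3444 0.165 -0.304
```

```text
t 18.05 pos [ 0.5076 -0.109   0.1668] yaw -0.298 tilt [ 0.001 -0.   ] F [-0.  -0.3 -0.6] w 0.432
shift cm [ -6.48 -45.44   0.18] twist 0.006
```

Emit:
move_arm([
  [-0.6,-4,0],
  [-1.2,-8,0],
  [-1.8,-12,0],
  [-2.4,-16,0],
  [-3,-20,0],
], gripper=[0.3,0.3,0.3,0.3,0.3], twist=[0.006,0.006,0.006,0.006,0.006])

```text
t: 18.47
eef_pos: [0.5375, 0.0912, 0.1668]
tool_rot: [-0.0, 0.989, -0.151, 0.0]
contact_force: [0.4, 0.8, -0.3]
gripper_width: 0.435
```

Emit:
move_arm([
  [-0.6,-4,0],
  [-1.2,-8,0],
  [-1.8,-12,0],
  [-2.4,-16,0],
  [-2.8,-19,0],
], gripper=[0.3,0.3,0.3,0.3,0.3], twist=[0,0,0,0,0])

```text
t: 18.88
eef_pos: [0.5671, 0.2833, 0.1669]
tool_rot: [-0.001, 0.989, -0.15, 0.0]
contact_force: [-0.1, 0.8, 0.1]
gripper_width: 0.436
```

```bash
python3 g.py 0.5791 0.3444 0.165 -0.304
```

```text
t 18.88 pos [0.5671 0.2833 0.1669] yaw -0.300 tilt [0.001 0.002] F [-0.1  0.8  0.1] w 0.436
shift cm [-0.67 -6.19  0.2 ] twist 0.004
```

Emit:
move_arm([
  [-0.4,-3,0],
  [-0.6,-5,0],
  [-0.7,-6,0],
  [-0.7,-6.1,1],
  [-0.7,-6.1,2],
], gripper=[0.3,0.3,0.3,0.3,0.3], twist=[0,0,0,0,0])

```text
t: 19.3
eef_pos: [0.5794, 0.3386, 0.1458]
tool_rot: [0.0, 0.989, -0.151, 0.001]
contact_force: [-0.1, -1.1, -0.9]
gripper_width: 0.429
```

Emit:
move_arm([
  [0,0,1],
  [0,0,2],
  [0,0,2],
  [0,0,2],
], gripper=[0.3,0.3,0.3,0.3], twist=[0,0,0,0])

```text
t: 19.63
eef_pos: [0.5787, 0.3376, 0.1247]
tool_rot: [0.001, 0.988, -0.152, -0.001]
contact_force: [1.0, 0.6, 0.4]
gripper_width: 0.434
```

```bash
python3 g.py 0.5791 0.3444 0.112 -0.304
```

```text
t 19.63 pos [0.5787 0.3376 0.1247] yaw -0.305 tilt [-0.002 -0.002] F [1.  0.6 0.4] w 0.434
shift cm [-0.16 -0.66  1.27] twist -0.001
```

Emit:
move_arm([
  [-0.15,-0.6,0.6],
  [-0.15,-0.6,1],
  [-0.15,-0.6,1],
  [-0.15,-0.6,1],
  [-0.15,-0.6,1],
], gripper=[0.3,0.3,0.3,0.3,0.3], twist=[0,0,0,0,0])

```text
t: 20.05
eef_pos: [0.5795, 0.3455, 0.1161]
tool_rot: [-0.0, 0.989, -0.151, 0.0]
contact_force: [-0.8, -0.3, -0.3]
gripper_width: 0.432
```

```bash
python3 g.py 0.5791 0.3444 0.1005 -0.304
```

```text
t 20.05 pos [0.5795 0.3455 0.1161] yaw -0.303 tilt [0. 0.] F [-0.8 -0.3 -0.3] w 0.432
shift cm [-0.    0.12  1.56] twist 0.001
```

Emit:
move_arm([
  [0,0.1,0.6],
  [0,0.1,1.1],
  [0,0.1,1.4],
  [0,0.1,1.5],
  [0,0.1,1.5],
], gripper=[0.3,0.3,0.3,0.3,0.3], twist=[0,0,0,0,0])

```text
t: 20.47
eef_pos: [0.5789, 0.3443, 0.1005]
tool_rot: [0.0, 0.989, -0.151, -0.0]
contact_force: [0.6, 0.0, -0.3]
gripper_width: 0.432
```

Emit:
move_arm([
  [0,0,0.05],
  [0,0,0.1],
  [0,0,0.1],
], gripper=[0.3,0.3,0.3], twist=[0,0,0])

```text
t: 20.72
eef_pos: [0.5793, 0.3446, 0.1002]
tool_rot: [-0.0, 0.989, -0.151, 0.0]
contact_force: [-0.9, -0.7, 1.3]
gripper_width: 0.435
```

Emit:
move_arm([
  [0,0,0.05],
  [0,0,0.05],
], gripper=[0.3,0.3], twist=[0,0])

```text
t: 20.88
eef_pos: [0.5792, 0.3446, 0.1002]
tool_rot: [-0.0, 0.989, -0.151, 0.0]
contact_force: [-1.5, -1.6, 4.5]
gripper_width: 0.43
```

Emit:
move_arm([
  [0,0,0],
  [0,0,0],
  [0,0,-1],
  [0,0,-3],
  [0,0,-6],
], gripper=[0.6,0.8,0.8,0.9,1], twist=[0,0,0,0,0])

```text
t: 21.3
eef_pos: [0.5777, 0.3436, 0.1579]
tool_rot: [0.002, 0.989, -0.151, -0.002]
contact_force: [0.1, 0.2, 0.5]
gripper_width: 0.995
```

```bash
python3 g.py 0.5 -0.05 0.2 -0.1
```

```text
t 21.30 pos [0.5777 0.3436 0.1579] yaw -0.303 tilt [-0.004 -0.003] F [0.1 0.2 0.5] w 0.995
shift cm [ 4.32 39.9  -4.06] twist -0.203
```

Emit:
move_arm([
  [4.3,39.9,-4],
  [4.3,39.9,-4],
  [4.3,39.9,-4],
  [4.3,39.9,-4],
  [4.3,39.9,-4],
], gripper=[1,1,1,1,1], twist=[-0.2,-0.2,-0.2,-0.2,-0.2])

```text
t: 21.72
eef_pos: [0.5383, 0.1394, 0.1811]
tool_rot: [-0.0, 0.999, -0.052, 0.001]
contact_force: [0.5, -0.7, -0.1]
gripper_width: 1.002
```

Emit:
move_arm([
  [0,20,0],
  [0,20,0],
  [0,20,0],
  [0,20,0],
  [0,20,0],
], gripper=[1,1,1,1,1], twist=[0,0,0,0,0])

```text
t: 22.13
eef_pos: [0.5175, -0.0613, 0.181]
tool_rot: [0.0, 0.999, -0.053, 0.001]
contact_force: [0.9, -0.1, 0.5]
gripper_width: 0.998
```

```bash
python3 chk.py b2.png m; python3 - <<'E'
from h import *
snap()
for n,p,z in(('battery',(.517,.364),.018),('module',(.579,.344),.018),('cover',(.5233,.19),0)):
  for c in('top','side'):
    r=pick(n,c,p,z)
    if r is None: print(n,c,'none');continue
    m={c:roi(r[1])}
    print(n,c,r[2],np.round(fit(n,p,m,z,(-.3,.0,)),4))
E
python3 g.py .5233 .19 .13 .024
```

```text
battery top 0.68 [ 0.5177  0.3631 -0.3243  0.254 ]
battery side none
module top 0.56 [ 0.5788  0.3454 -0.4046  0.0996]
module side 0.53 [ 0.5822  0.347  -0.1489  0.5183]
cover top 0.56 [0.5232 0.1895 0.0311 0.1161]
cover side 0.9 [0.5244 0.191  0.0154 0.5194]
t 22.63 pos [ 0.5184 -0.0563  0.1801] yaw -0.101 tilt [0. 0.] F [-0.1 -0.3  0.2] w 1.003
shift cm [ -1.99 -24.56   5.02] twist -0.125
```

View pics/b2.png

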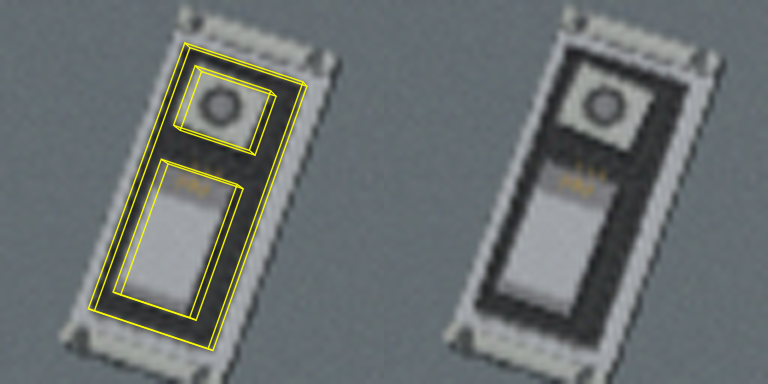

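View pics/sb2.png

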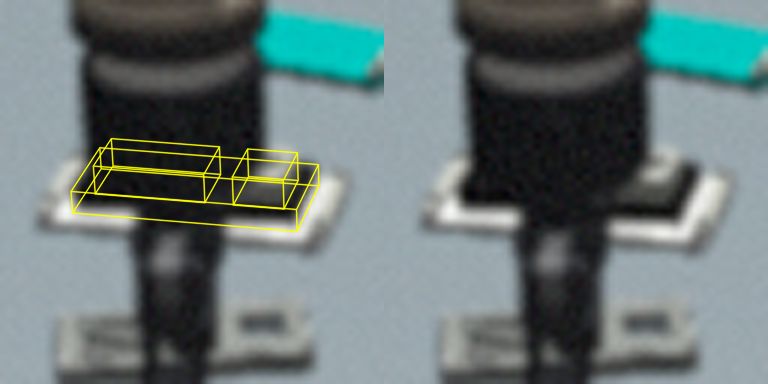

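Both parts sit flat in their pockets: the lens is at crop (605,105) and the battery at (555,235). Next is the cover.

Emit:
move_arm([
  [-0.3,-4,0],
  [-0.6,-8,0],
  [-1,-12,0],
  [-1.3,-16,0],
  [-1.6,-20,1],
], gripper=[1,1,1,1,1], twist=[-0.025,-0.05,-0.075,-0.1,-0.125])

```text
t: 23.05
eef_pos: [0.5235, 0.1458, 0.1716]
tool_rot: [-0.001, 1.0, 0.012, 0.002]
contact_force: [1.2, 0.1, -1.0]
gripper_width: 0.998
```

```bash
python3 g.py .5233 .19 .13 .024
```

```text
t 23.05 pos [0.5235 0.1458 0.1716] yaw 0.024 tilt [0.003 0.001] F [ 1.2  0.1 -1. ] w 0.998
shift cm [ 0.08 -4.41  4.17] twist 0.000
```

Emit:
move_arm([
  [0,-2.5,0],
  [0,-4,1],
  [0,-4.3,3],
  [0,-4.3,4],
  [0,-4.3,4],
], gripper=[1,1,1,1,1], twist=[0,0,0,0,0])

```text
t: 23.47
eef_pos: [0.5202, 0.1857, 0.1278]
tool_rot: [0.001, 1.0, 0.012, -0.002]
contact_force: [-0.5, -0.0, 0.5]
gripper_width: 0.997
```

Emit:
move_arm([
  [0,0,0],
  [0,0,0],
], gripper=[1,1], twist=[0,0])

```text
t: 23.63
eef_pos: [0.5223, 0.185, 0.1306]
tool_rot: [0.0, 1.0, 0.01, 0.0]
contact_force: [-0.5, -0.2, -0.7]
gripper_width: 1.001
```

```bash
python3 g.py .5233 .19 .0735 .024
```

```text
t 23.63 pos [0.5223 0.185  0.1306] yaw 0.021 tilt [ 0. -0.] F [-0.5 -0.2 -0.7] w 1.001
shift cm [ 0.1  -0.5   5.71] twist -0.003
```

Emit:
move_arm([
  [0.1,-0.4,2],
  [0.1,-0.4,4],
  [0.1,-0.4,5.2],
  [0.1,-0.4,5.7],
  [0.1,-0.4,5.7],
], gripper=[1,1,1,1,1], twist=[-0.003,-0.003,-0.003,-0.003,-0.003])

```text
t: 24.05
eef_pos: [0.5225, 0.1891, 0.0725]
tool_rot: [0.0, 1.0, 0.012, -0.001]
contact_force: [0.8, 0.3, 0.2]
gripper_width: 0.997
```

```bash
python3 g.py .5233 .19 .0735 .024
```

```text
t 24.05 pos [0.5225 0.1891 0.0725] yaw 0.024 tilt [-0.001 -0.001] F [0.8 0.3 0.2] w 0.997
shift cm [ 0.08 -0.09 -0.1 ] twist 0.000
```

Emit:
move_arm([
  [0.03,0,0],
  [0.03,0,0],
  [0.03,0,0],
  [0.03,0,0],
  [0.03,0,0],
], gripper=[0.5,0.5,0.5,0.5,0.5], twist=[0,0,0,0,0])

```text
t: 24.47
eef_pos: [0.5239, 0.1899, 0.0745]
tool_rot: [-0.0, 1.0, 0.012, 0.001]
contact_force: [-1.3, -1.1, 6.3]
gripper_width: 0.685
```

Emit:
move_arm([
  [0,0,0],
  [0,0,0],
  [0,0,0],
], gripper=[0.5,0.5,0.5], twist=[0,0,0])

```text
t: 24.72
eef_pos: [0.5239, 0.1899, 0.0745]
tool_rot: [-0.0, 1.0, 0.012, 0.001]
contact_force: [-0.7, -1.2, 5.4]
gripper_width: 0.685
```

```bash
python3 g.py .5233 .19 .16 .024
```

```text
t 24.72 pos [0.5239 0.1899 0.0745] yaw 0.024 tilt [0.002 0.001] F [-0.7 -1.2  5.4] w 0.685
shift cm [-0.04 -0.01 -8.55] twist 0.000
```

Emit:
move_arm([
  [0,0,-1],
  [0,0,-3],
  [0,0,-6],
  [0,0,-9],
  [0,0,-9.5],
], gripper=[0.5,0.5,0.5,0.5,0.5], twist=[0,0,0,0,0])

```text
t: 25.13
eef_pos: [0.5255, 0.1909, 0.1738]
tool_rot: [-0.002, 1.0, 0.012, 0.004]
contact_force: [1.0, 0.8, 0.2]
gripper_width: 0.686
```

```bash
python3 g.py .5394 .3569 .165 -.3035
```

```text
t 25.13 pos [0.5255 0.1909 0.1738] yaw 0.024 tilt [0.008 0.003] F [1.  0.8 0.2] w 0.686
shift cm [  1.79 -16.56   0.95] twist 0.328
```

Emit:
move_arm([
  [0.3,-2.5,0.3],
  [0.7,-6,0.3],
  [1.1,-9.5,0.3],
  [1.4,-13,0.3],
  [1.7,-15,0.3],
], gripper=[0.5,0.5,0.5,0.5,0.5], twist=[0.07,0.14,0.2,0.27,0.32])

```text
t: 25.55
eef_pos: [0.5353, 0.3453, 0.166]
tool_rot: [-0.002, 0.989, -0.147, -0.0]
contact_force: [0.2, 1.0, -0.3]
gripper_width: 0.681
```

Emit:
move_arm([
  [0,0,0],
  [0,0,0],
  [0,0,0],
], gripper=[0.5,0.5,0.5], twist=[0,0,0])

```text
t: 25.8
eef_pos: [0.5364, 0.339, 0.1651]
tool_rot: [0.001, 0.989, -0.147, -0.0]
contact_force: [0.0, -0.2, -0.9]
gripper_width: 0.689
```

```bash
python3 g.py .5394 .3569 .115 -.3035
```

```text
t 25.80 pos [0.5364 0.339  0.1651] yaw -0.295 tilt [-0.    -0.001] F [ 0.  -0.2 -0.9] w 0.689
shift cm [-0.24 -1.81  5.01] twist 0.008
```

Emit:
move_arm([
  [-0.2,-1,1],
  [-0.2,-1.7,3],
  [-0.2,-1.7,4.5],
  [-0.2,-1.7,4.8],
  [-0.2,-1.7,4.8],
], gripper=[0.5,0.5,0.5,0.5,0.5], twist=[0.008,0.008,0.008,0.008,0.008])

```text
t: 26.22
eef_pos: [0.5389, 0.3556, 0.1154]
tool_rot: [0.001, 0.988, -0.152, -0.001]
contact_force: [0.1, 1.3, -0.5]
gripper_width: 0.69
```

Emit:
move_arm([
  [0,0,0],
  [0,0,0],
  [0,0,0],
], gripper=[0.5,0.5,0.5], twist=[0,0,0])

```text
t: 26.47
eef_pos: [0.5401, 0.357, 0.1182]
tool_rot: [-0.001, 0.988, -0.151, 0.001]
contact_force: [0.2, -0.6, -1.2]
gripper_width: 0.69
```

```bash
python3 g.py .5394 .3569 .1012 -.3035
```

```text
t 26.47 pos [0.5401 0.357  0.1182] yaw -0.304 tilt [0.002 0.001] F [ 0.2 -0.6 -1.2] w 0.690
shift cm [-0.07  0.04  1.7 ] twist -0.000
```

Emit:
move_arm([
  [-0.05,0,0.5],
  [-0.05,0,1.0],
  [-0.05,0,1.4],
  [-0.05,0,1.6],
  [-0.05,0,1.6],
], gripper=[0.5,0.5,0.5,0.5,0.5], twist=[0,0,0,0,0])

```text
t: 26.88
eef_pos: [0.5388, 0.3571, 0.1008]
tool_rot: [0.0, 0.989, -0.151, -0.0]
contact_force: [0.2, -0.2, -0.4]
gripper_width: 0.684
```

Emit:
move_arm([
  [0,0,0],
  [0,0,0],
], gripper=[0.5,0.5], twist=[0,0])

```text
t: 27.05
eef_pos: [0.5389, 0.3572, 0.1009]
tool_rot: [0.0, 0.989, -0.151, -0.0]
contact_force: [-0.3, 0.3, 0.0]
gripper_width: 0.687
```

```bash
python3 g.py .5394 .3569 .1008 -.3035
```

```text
t 27.05 pos [0.5389 0.3572 0.1009] yaw -0.303 tilt [-0. -0.] F [-0.3  0.3  0. ] w 0.687
shift cm [0.05 0.01 0.01] twist 0.000
```

Emit:
move_arm([
  [0.05,0,0.05],
  [0.05,0,0.1],
  [0.05,0,0.1],
], gripper=[0.5,0.5,0.5], twist=[0,0,0])

```text
t: 27.3
eef_pos: [0.5393, 0.3572, 0.1006]
tool_rot: [-0.0, 0.989, -0.151, -0.0]
contact_force: [-1.1, -0.8, 4.7]
gripper_width: 0.687
```

Emit:
move_arm([
  [0,0,0],
  [0,0,0],
  [0,0,0],
  [0,0,-1],
  [0,0,-4],
], gripper=[0.75,0.85,0.95,1,1], twist=[0,0,0,0,0])

```text
t: 27.72
eef_pos: [0.5373, 0.3554, 0.1368]
tool_rot: [0.003, 0.989, -0.151, -0.003]
contact_force: [0.8, -0.7, 0.3]
gripper_width: 0.995
```

Emit:
move_arm([
  [0,0,-4],
  [0,4,-7],
  [0,8,-7],
  [0,12,-7],
  [0,16,-7],
], gripper=[1,1,1,1,1], twist=[0,0,0,0,0])

```text
t: 28.13
eef_pos: [0.492, 0.2049, 0.2118]
tool_rot: [-0.001, 0.989, -0.151, 0.001]
contact_force: [1.6, -1.2, -0.2]
gripper_width: 0.997
```

Emit:
move_arm([
  [1,4,0],
  [2,8,0],
  [3,12,0],
  [4,16,0],
  [5,20,0],
], gripper=[1,1,1,1,1], twist=[0,0,0,0,0])

```text
t: 28.55
eef_pos: [0.4799, -0.0015, 0.2111]
tool_rot: [-0.0, 0.989, -0.151, 0.001]
contact_force: [0.8, -0.5, 0.2]
gripper_width: 1.001
```

Emit:
move_arm([
  [1,4,0],
  [2,8,0],
  [3,12,0],
  [4,15,0],
  [4,15,0],
], gripper=[1,1,1,1,1], twist=[0,0,0,0,0])

```text
t: 28.97
eef_pos: [0.4728, -0.1623, 0.2113]
tool_rot: [0.002, 0.988, -0.156, 0.001]
contact_force: [-0.1, -0.3, 0.9]
gripper_width: 0.996
```

```bash
python3 g.py 0.5 -.1 .2 -.3; python3 - <<'E'
from h import *
snap()
h=(.5381,.357,-.303)
b=[(box('holder',*h),(0,255,255)),(box('cover',.539,.357,-.304,z0=.026),(0,255,0))]
for c in('top','side'):
    cv2.imwrite(f'pics/f{c}.png',np.hstack([crop(c,h[:2],'',b,40,S=5),crop(c,h[:2],'',[],40,S=5)]))
    r=pick('cover',c,h[:2],.026)
    if r is None: print(c,'none');continue
    print(c,r[2],np.round(fit('cover',h[:2],{c:roi(r[1])},.026,(-.4,-.3,-.2)),4))
E
```

```text
t 28.97 pos [ 0.4728 -0.1623  0.2113] yaw -0.313 tilt [ 0.002 -0.004] F [-0.1 -0.3  0.9] w 0.996
shift cm [ 0.67 -6.76  1.11] twist -0.013
top 0.77 [ 0.5386  0.3572 -0.311   0.1067]
side 0.8 [ 0.5386  0.3607 -0.3306  0.7183]
```

View pics/ftop.png

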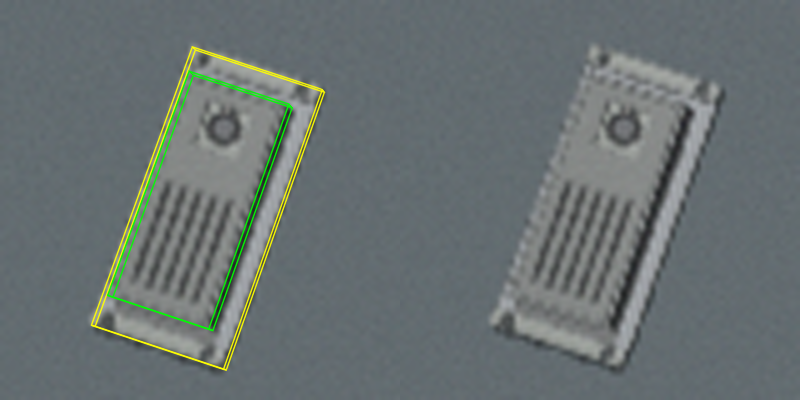

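View pics/fside.png

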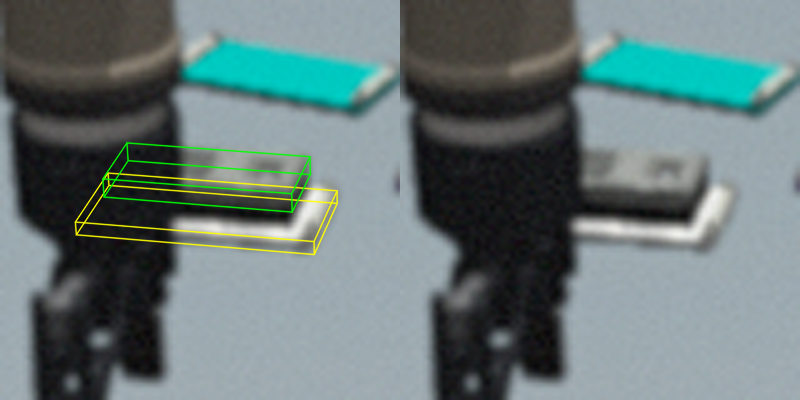

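The cover fits at (0.5386, 0.3572, -0.311) against the shell at (0.5389, 0.357, -0.305). The lens shows centred in the window at (623,128), and the cover lies level in the side view. I'm handing in.

```bash
python3 - <<'E'
from station import *
for n in('screwdriver','flux','reel'): print(n,[(round(r['p'],2),r['centre'].round(3) if hasattr(r['centre'],'round') else r['centre']) for r in spot_point(n,'top')][:2])
print(hand_in()); print(get_obs()['t'])
E
```

```text
screwdriver [(0.81, [0.7833, -0.0185, 0.0039])]
flux [(0.61, [0.727, 0.2117, -0.0015])]
reel [(0.57, [0.7302, -0.2248, 0.0028])]
the job is handed in; nothing more can be done
None
the job is handed in; nothing more can be done
```

The handheld terminal is back together on the bare aluminium holder. I placed the black shell first, then the battery in the long pocket, then the camera module in the short pocket, and closed it with the cover. The job was handed in after about 29 s with the gripper clear of everything. The highest contact force I read was about 7 N.

**Last checks that agreed (top camera):**
- **Shell:** it sits within about 1 mm of the holder's centre and within 0.002 rad of its direction.
- **Battery and module:** both showed flat inside their pockets before I closed the cover.
- **Cover:** it is within 1 mm and 0.006 rad of the shell, with the lens in the middle of the window.
- **Bystanders:** the screwdriver, bottle and reel are where they started, to within the 4–5 mm the measurement allows.

**Checks that disagreed or failed:**
- **Cover, side camera:** its fit was about 3.5 mm and 0.02 rad off the top camera's. The arm hid half the cover in that view and the fit was poor, so I relied on the top camera and the gripper position at release.
- **Module angle:** after placing, the top camera read about 0.1 rad off and the side camera about 0.15 rad off the other way. The module is a small target and partly hidden from the side, so I relied on the gripper's angle at release.
- **Shell and battery:** the side camera could not see either of them after placing.

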